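Find the dowel hole of a block heel and hold it hole-up

TASK

Two look-alike wooden block heels stand seat-down on the shoemaker's bench: one has a blind dowel hole in its hidden underside, the other is solid. Put the solid one in the wooden tray and let go of it; try the drilled one on the gauge pin so that the pin goes fully into its hole and the heel sits down on the gauge, then turn it over and finish while holding it in the gripper, still, hole facing straight up, at least 15 cm clear above the bench. Leave the other things on the bench where they are.

Things in the scene. Friction and masses are not known exactly. Their poses are not given: they have to be found in the camera images.
- heel: the drilled block heel, about 90 g, light wood, 58 mm tall along z, its last 6 mm black rubber (on top at the start). Flat sides y = -20 and +20 mm (flat for x = -20 to +20). Flat breast face at x = -20 mm; back at x = +32 mm, corners rounded to 12 mm. Origin: at the hole mouth in the seat face (underside at the start); z points from there through the heel to the rubber
- heel_hole (a point): the mouth of the drilled heel's blind hole: same point and axes as heel. The hole runs from here along +z, 15 mm in diameter and 20 mm deep. It cannot be seen while the heel stands on its seat. The heel lies steadily on its flat breast or on a side
- blank: the solid heel: same wood, rubber, shape, size, weight and origin as the drilled one but with no hole; it also stands rubber up at the start. The two may stand in either of two places
- gauge: the pin gauge, fixed to the bench: a flat dark steel block 60 x 60 mm, 14 mm tall, with a steel pin in its middle. Origin: centre of its underside on the bench, z up
- pin_foot (a point): the foot of the gauge's pin, in the middle of the block's top face, 14 mm above the bench; z up. The pin rises 14 mm from here, 8 mm in diameter with a tapered tip. A heel fully on has its seat face at this height; a solid heel stops 14 mm higher
- tray: the open wooden tray for solid heels, fixed to the bench: 150 mm along its x, 180 mm along its y, 35 mm tall, walls and floor 4 mm. Origin: centre of its underside, z up
- last: bystander: yellow plastic shoe last, 240 mm long, 130 mm tall
- hammer: bystander: hammer lying on the bench
- rasp: bystander among the work: rasp with a wooden handle, 240 mm long along its x, 22 mm high, lying on the bench
- scissors: bystander: steel scissors, 170 mm long along their x, 10 mm high
- jar: bystander: amber glass jar, 64 mm across, 85 mm tall
- cup: bystander: white ceramic cup, 76 mm across, 95 mm tall
- wedge: bystander: cork wedge sole, 240 x 70 mm, 72 mm tall at its heel end
Mind the look-alikes: they are no part of the job. What is shaped like the heel but blue is not meant.

How it is judged (in metres and radians):
On the way:
1. the drilled heel sits on the gauge with the pin fully in its hole (z of heel in the frame of pin_foot below 0.005 m and horizontal distance between heel and pin_foot below 0.006 m and angle between heel's own z axis and vertical below 0.2 rad), for 0.2 s.
At the end, for the whole second after the job is handed in: The drilled heel is held still in the fingers with its hole facing up within 17 degrees, the hole mouth at least 20 cm above the bench (so the heel's lower end is 14 cm or more clear); the solid heel lies or stands at rest inside the tray, let go (angle between heel's own z axis and vertical above 2.84 rad and height (world z) of heel above 0.2 m and contact force between heel and the fingers above 2 N and linear speed of heel below 0.03 m/s and angular speed of heel below 0.3 rad/s and x of blank in the frame of tray between -0.075 and 0.075 m and y of blank in the frame of tray between -0.09 and 0.09 m and height (world z) of blank below 0.07 m and linear speed of blank below 0.02 m/s and contact force between blank and the arm below 0.1 N and contact force between blank and the fingers below 0.1 N); the arm keeps its last pose, push and grip.
It fails at once if a bystander is moved more than 4 cm (distance of any of last, hammer, rasp, scissors, jar, cup, wedge from where it was at the start of the episode above 0.04 m).
It also fails if it takes over 64 s, if anything falls off the work surface, if the arm or the gripper's body presses on something with over 40 N, if the wrist force passes 120 N, or if a joint passes its speed limit or range.

ROBOT

A 6-joint arm with a two-finger parallel gripper is mounted at the origin on the work surface. World frame = base frame: x ahead of the robot, y to its left, z up, the work surface at z = 0. Lengths are in mm, angles in rad, forces in N, time in s.
With the tool pointing down it reaches from about 350 to 925 mm from the base axis. Payload 6.4 kg.
Tool frame: the origin (TCP) lies at the very end of the fingers, on their centre line; the grasp point (between the pads) lies 19 mm behind it; z points along the fingers, y is the direction in which the jaws open and shut (so a half turn about z gives the same grasp; the last joint's range is limited). The gripper opens to 85 mm and grips with 20 to 120 N. Pads are 22 mm wide; open, the fingers measure 114 mm over their backs; the gripper's body (76 mm by 85 mm) begins 54 mm behind the grasp point. The pads swing forward as they close: fully open they stand 13 mm farther back than shut.
Start: joints at [-0.174, 0.245, 1.558, -0, 1.339, -0.174], TCP at [650.011, 0.004, 231.29] pointing down, gripper open.
Joint ranges: [-3.13, 3.13], [-1.02, 2.26], [0.13, 2.54], [-0.95, 4.09], [0.21, 2.88], [-2.74, 2.74]. Speed limits (rad/s): [2.57, 2.57, 3.14, 3.14, 3.14, 3.14].

INTERFACE

Orientations are given as [roll, pitch, yaw] about the fixed x, y, z axes, in that order (R = Rz(yaw) Ry(pitch) Rx(roll)).
In Python, from bench import r gives the robot as it stands.
- The arm moves only by the shell command python3 -m creep 'ROWS' [FORCE]. ROWS is JSON, a list of rows, each an object with "delta_pos": the shift along the world's x, y, z in units of 40 cm (1.0 is 40 cm), a list of three; "turn": the turn, a rotation vector about the world's x, y, z in units of pi/2 rad (1.0 is pi/2 rad), a list of three; "jaw": the finger opening in mm, from 0 to 85.4. A call has 1 to 12 rows; each row is the pose to reach, as a shift and turn from the pose commanded when the call began; what a row does not reach only later rows make up. A row lasts 1/12 s, in which the tool goes at most 41.7 mm and 7.16 degrees, less where a joint would pass 70% of its speed; a pose out of reach is approached as far as the arm can. A call with a number of a shift or a turn outside -1 to 1 is refused whole. A call with a gripper value outside its range is refused whole. The fingers move at their own pace and stop on an object; FORCE is the grip in N (left out, the last holds). Time passes only in rows, so rows that repeat a pose let the fingers close. It gives the time, the measured TCP pose, the force and the opening at its end, in the units of the state.
- r.get_obs(): the state, without advancing time (a new reading comes with each control period).
- r.grab_frame(name): name is "scene" or "side" or "wrist"; returns a dict with "color" (420x560x3 uint8, red, green, blue), "fov_y" (degrees; the focal length in pixels is half the picture's height over the tangent of half this angle, whatever the lens; pixels are square), "cx", "cy" (the principal point, pixels), "rvec" (rotation vector, rad) and "tvec" (3), from world to camera coordinates, as OpenCV has them; the wrist camera has in their place "mount" (4x4, takes a point from camera to tool coordinates, whose origin is the TCP and whose axes are the flange's). Camera axes: x right, y down, z forward; pixel columns grow to the right and rows downward; lengths in mm; the calibration is good to about 2 mm. A picture is of the moment at which its call begins: read the wrist's pose just before it. There is no depth.
- r.sign_off(): hands the job in, once; it reports no verdict.
Trained networks look in a picture, given as the dict that the camera call returned (one of the last four; its "shot" number tells which), for a name from the list of things; names that differ only in an ending like _2 or _b are one class to them, and where a whole thing is asked for, a point or a joint stands for the part that bears it (a point fixed in the world has none). Each returns a list of dicts, best first, with "confidence" (0 to 1); they miss things now and then, are a little off and sometimes report something else, mostly with a low value. They report only what shows in the picture. A call takes as long as a camera call. They do not tell look-alikes from the thing itself.
- r.spot_in(label, picture): "position" ([column, row] in pixels, amid what is visible of it).
The state is a dict: "t": time; "joint_pos": joint angles; "qvel": joint speeds; "joint_efforts": joint torques, N m; "ee_pos": TCP position; "ee_rot": TCP orientation; "contact_force": force on the tool from outside, world axes, zero at the start; "torque": the same for the moment, N m; "gripper_width": opening from 0.0 (shut) to 1.0 (fully open).
Only numpy, scipy, OpenCV 4.12 (cv2) and the standard library are available. Lean on these libraries where they do the work, as an engineer would, in place of code of your own. Each camera call takes 0.05 s, during which the arm holds its last target.

## Working session

There is one attempt and no reset: what is moved stays moved. The work goes in short steps, Python scripts to look and compute and a shell command to move; the robot and the scene stay as the last step left them, time stands still between calls to the robot, and variables do not carry over. Pictures are saved under pics/ and viewed, and the job is handed in when it is done.

```bash
ls -la; mkdir -p pics; python3 - <<'E'
from bench import r
import cv2
o=r.get_obs(); print({k:(v if not hasattr(v,'tolist') else v.tolist()) for k,v in o.items()})
for n in ("scene","side"):
    f=r.grab_frame(n); print(n,f["fov_y"],f["cx"],f["cy"],f["rvec"],f["tvec"],f["shot"])
    cv2.imwrite(f"pics/{n}0.png",cv2.cvtColor(f["color"],cv2.COLOR_RGB2BGR))
    for l in ("heel","blank","gauge","tray","last","hammer","rasp","scissors","jar","cup","wedge"):
        print(l,[( [round(float(c)) for c in d["position"]],round(d["confidence"],2)) for d in r.spot_in(l,f)])
E
```

```text
total 12
drwxr-xr-x  3 agent agent 4096 Dec  7 15:01 .
drwxr-xr-x 23 root  root  4096 Dec  7 15:00 ..
drwxr-xr-x  2 agent agent 4096 Dec  7 15:01 pics
{'t': 0.0, 'joint_pos': [-0.17411879504402158, 0.24582932713272654, 1.559021339736839, -4.025551637550604e-05, 1.338690530874283, -0.17406239999857315], 'qvel': [-0.0006162680249043441, -0.00017329423310447816, -0.000344077951961752, 0.00026379593208357053, -6.304872778772024e-05, -0.0018136851329714516], 'joint_efforts': [0.0006179195224831346, -42.95122146606445, -32.61223554611206, -0.00013027669865550706, 0.005420478555606678, -1.3690502385088621e-05], 'ee_pos': [649.4394170215794, 0.08218903233301764, 230.1666242392055], 'ee_rot': [-3.139666771409411, -0.0002988918042341471, 1.570748941972412], 'contact_force': [-0.32520625708647993, -0.2945632888758376, 0.05194774047985442], 'torque': [0.05459945233270148, -0.02390901730377363, 0.0901309983127647], 'gripper_width': 0.9980545994849058}
scene 42.59399773510244 284.3181187410802 210.15916093349196 [ 2.34818935  1.12126128 -0.3404276 ] [-341.09743107 -318.99628972 1829.4829433 ] 1
heel [([277, 144], 0.81), ([330, 176], 0.46), ([246, 220], 0.19)]
blank [([282, 198], 0.73)]
gauge [([348, 217], 0.91), ([380, 144], 0.31)]
tray [([228, 286], 0.82)]
last []
hammer [([381, 145], 0.61)]
rasp [([247, 220], 0.7)]
scissors [([308, 244], 0.74)]
jar [([150, 261], 0.7)]
cup [([191, 227], 0.85)]
wedge [([292, 303], 0.84)]
side 47.36464867096568 284.91384745377565 201.0669164841567 [ 0.49977271 -2.63805386  1.29189584] [ 515.18876168  168.38932852 1040.16443821] 2
heel [([330, 306], 0.95), ([276, 268], 0.58)]
blank [([302, 222], 0.69), ([219, 249], 0.34)]
gauge [([220, 248], 0.7), ([363, 161], 0.61)]
tray [([299, 163], 0.62), ([238, 353], 0.27)]
last [([164, 308], 0.93)]
hammer []
rasp [([333, 202], 0.86)]
scissors [([260, 211], 0.96)]
jar [([369, 137], 0.78)]
cup [([362, 159], 0.64)]
wedge [([236, 162], 0.58)]
```

View pics/scene0.png

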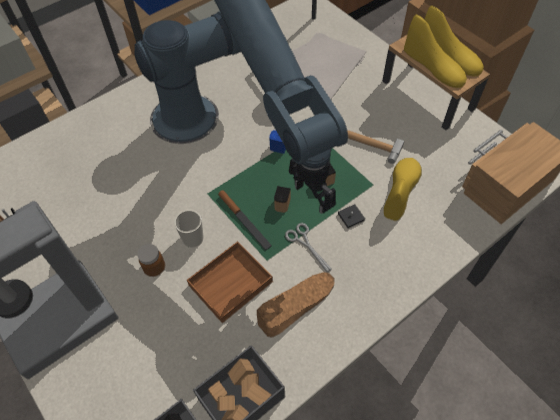

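View pics/side0.png

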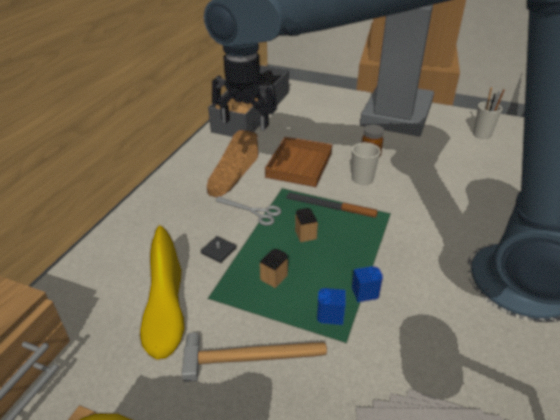

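The scene camera shows two rubber-topped wooden heels on the green mat. One is at scene (282,198), side (305,225). The other is at side (274,268) and is half hidden by the gripper in the scene view. The gauge is at scene (350,216), side (219,249), and the tray is at scene (230,280), side (300,160). The blue blocks are decoys. I'll localise them next.

```bash
cat > h.py <<'E'
from bench import r
import numpy as np, cv2
from scipy.spatial.transform import Rotation as R
def K(f):
    h=f["color"].shape[0]; fl=h/2/np.tan(np.radians(f["fov_y"])/2)
    return np.array([[fl,0,f["cx"]],[0,fl,f["cy"]],[0,0,1]])
def ext(f,obs=None):
    if "rvec" in f: return R.from_rotvec(np.ravel(f["rvec"])).as_matrix(), np.ravel(f["tvec"])
    M=np.array(f["mount"]); T=np.eye(4); T[:3,:3]=R.from_euler("xyz",obs["ee_rot"]).as_matrix(); T[:3,3]=obs["ee_pos"]
    W=np.linalg.inv(T@M); return W[:3,:3],W[:3,3]
def onz(f,uv,z,obs=None):
    Rm,t=ext(f,obs); d=Rm.T@np.linalg.inv(K(f))@np.array([uv[0],uv[1],1.]); c=-Rm.T@t
    return c+d*(z-c[2])/d[2]
def proj(f,P,obs=None):
    Rm,t=ext(f,obs); p=(Rm@np.atleast_2d(P).T).T+t; q=(K(f)@p.T).T; return q[:,:2]/q[:,2:]
def save(f,n): cv2.imwrite(f"pics/{n}.png",cv2.cvtColor(f["color"],cv2.COLOR_RGB2BGR))
def st():
    o=r.get_obs(); print("t%.2f"%o["t"],"p",np.round(o["ee_pos"],1),"rpy",np.round(o["ee_rot"],3),"q",np.round(o["joint_pos"],3),"F",np.round(o["contact_force"],1),"w%.3f"%o["gripper_width"]); return o
E
python3 - <<'E'
from h import *
f=r.grab_frame("side"); s=r.grab_frame("scene")
for n,uv,z in (("A top",(304,214),58),("B top",(273,257),58),("gauge",(219,247),14),("tray c",(300,163),10),("blue1",(331,306),30),("blue2",(368,284),30),("jar",(372,137),40),("cup",(364,162),48),("last",(164,300),60),("rasp",(333,203),10),("sc",(260,211),5),("sc tip",(220,200),5),("hammer",(192,357),10),("hh",(325,350),10),("wedge",(236,162),30)):
    print(n,np.round(onz(f,uv,z)[:2]))
for n,uv,z in (("A top",(282,191),58),("gauge",(351,215),14),("tray",(230,283),10),("cup",(190,228),48),("last",(403,190),60)):
    print("S",n,np.round(onz(s,uv,z)[:2]))
for i,c in (("side",f),("scene",s)):
    a=c["color"]; x0,y0=(190,180) if i=="side" else (200,130)
    b=cv2.resize(cv2.cvtColor(a[y0:y0+150,x0:x0+200],cv2.COLOR_RGB2BGR),None,fx=4,fy=4,interpolation=cv2.INTER_CUBIC); cv2.imwrite(f"pics/{i}_crop.png",b)
w=r.get_obs(); g=r.grab_frame("wrist"); print(g["mount"],g["fov_y"]); save(g,"wrist0")
E
```

```text
A top [493.  33.]
B top [505. 191.]
gauge [651. 165.]
tray c [ 600. -237.]
blue1 [358. 249.]
blue2 [304. 166.]
jar [ 432. -407.]
cup [ 419. -252.]
last [654. 377.]
rasp [457. -92.]
sc [621.   1.]
sc tip [736.  -2.]
hammer [563. 439.]
hh [342. 336.]
wedge [ 759. -147.]
S A top [484.  39.]
S gauge [656. 163.]
S tray [ 608. -243.]
S cup [ 414. -240.]
S last [707. 317.]
[[ 6.24533205e-04 -9.48320058e-01 -3.17314793e-01  8.12758288e+01]
 [ 9.99999744e-01  7.02749745e-04 -1.32041223e-04 -8.69958017e-01]
 [ 3.48210230e-04 -3.17314629e-01  9.48320254e-01 -1.42639920e+02]
 [ 0.00000000e+00  0.00000000e+00  0.00000000e+00  1.00000000e+00]] 62.21619963666593
```

View pics/wrist0.png

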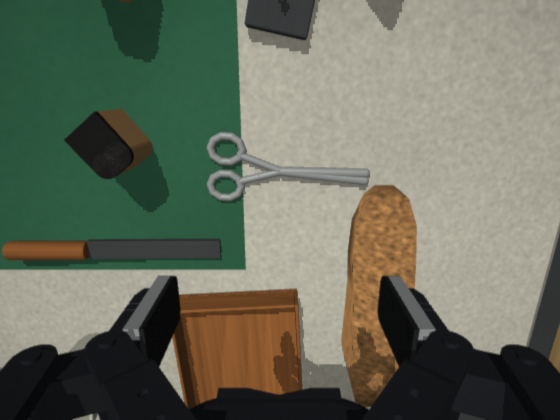

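View pics/side_crop.png

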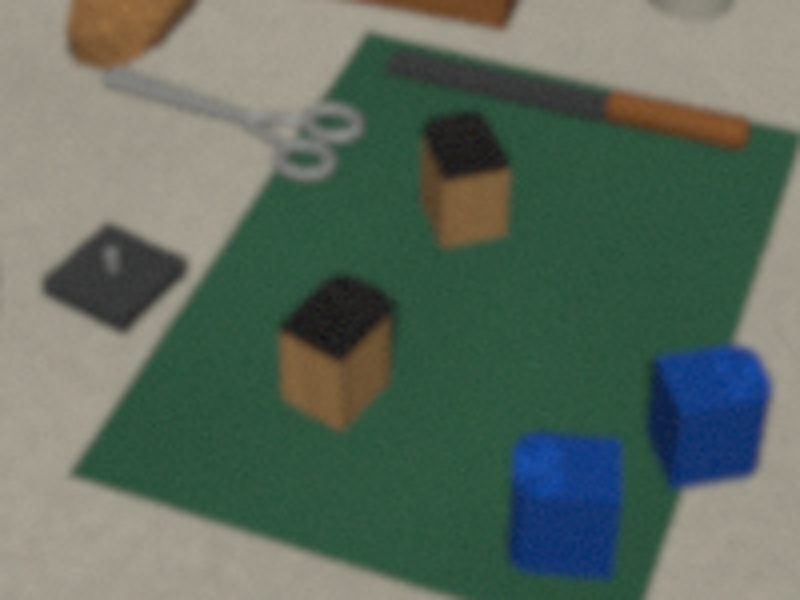

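```bash
python3 -m creep '[{"delta_pos":[-0.2,0.05,0.25],"turn":[0,0,0],"jaw":85},{"delta_pos":[-0.2,0.05,0.25],"turn":[0,0,0],"jaw":85},{"delta_pos":[-0.2,0.05,0.25],"turn":[0,0,0],"jaw":85},{"delta_pos":[-0.2,0.05,0.25],"turn":[0,0,0],"jaw":85},{"delta_pos":[-0.2,0.05,0.25],"turn":[0,0,0],"jaw":85},{"delta_pos":[-0.2,0.05,0.25],"turn":[0,0,0],"jaw":85}]'; python3 - <<'E'
from h import *
o=st(); g=r.grab_frame("wrist"); save(g,"wrist1")
np.savez("w1.npz",color=g["color"],pos=o["ee_pos"],rot=o["ee_rot"],mount=g["mount"],fov=g["fov_y"],cx=g["cx"],cy=g["cy"])
E
```

```text
t: 1.85
ee_pos: [570.0, 20.0, 331.2]
ee_rot: [3.141, 0.0, 1.571]
contact_force: [-0.6, 0.2, -0.8]
gripper_width: 0.994
t1.85 p [570.   20.  331.2] rpy [3.141 0.    1.571] q [-0.164 -0.008  1.653 -0.     1.497 -0.164] F [-0.6  0.2 -0.8] w0.994
```

View pics/wrist1.png

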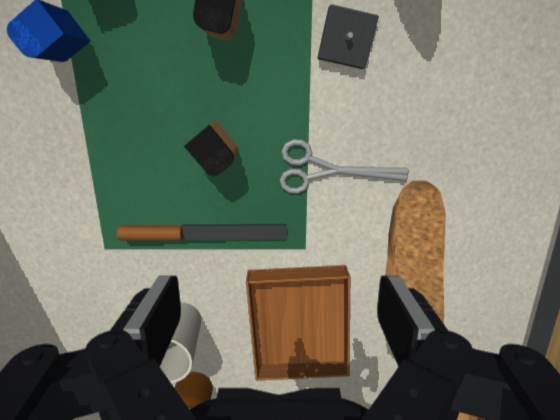

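```bash
cat > fit.py <<'E'
from h import *
from scipy.optimize import minimize
def outline():
    c=[(-20,-20),(-20,20)]
    for cy,a0 in ((8,90),(-8,0)):
        for a in np.linspace(a0,a0-90,7): c.append((20+12*np.cos(np.radians(a)),cy+12*np.sin(np.radians(a))))
    return np.array(c)
OUT=outline()
def poly(p,zlo,zhi,f,o,S=4):
    c,s=np.cos(p[2]),np.sin(p[2]); xy=OUT@np.array([[c,s],[-s,c]])+p[:2]
    P=np.vstack([np.c_[xy,np.full(len(xy),z)] for z in (zlo,zhi)])
    q=proj(f,P,o); return cv2.convexHull((q*1.0).astype(np.float32))[:,0]
def render(q,shape):
    m=np.zeros(shape,np.uint8); cv2.fillPoly(m,[np.round(q*16).astype(np.int32)],255,shift=4,lineType=cv2.LINE_AA); return m/255.
def fit(mask,p0,zlo,zhi,f,o):
    best=None
    for y0 in np.arange(0,2*np.pi,np.pi/4):
        g=lambda p:np.abs(render(poly((p[0],p[1],p[2]/30),zlo,zhi,f,o),mask.shape)-mask).sum()
        rr=minimize(g,[p0[0],p0[1],y0*30],method="Nelder-Mead",options=dict(initial_simplex=[[p0[0],p0[1],y0*30],[p0[0]+8,p0[1],y0*30],[p0[0],p0[1]+8,y0*30],[p0[0],p0[1],y0*30+10]]))
        rr.x[2]/=30
        print(np.round(rr.x,2),round(rr.fun,1))
        if best is None or rr.fun<best.fun: best=rr
    return best.x,best.fun
E
python3 - <<'E'
from fit import *
d=np.load("w1.npz"); g=dict(color=d["color"],mount=d["mount"],fov_y=float(d["fov"]),cx=float(d["cx"]),cy=float(d["cy"])); o=dict(ee_pos=d["pos"],ee_rot=d["rot"])
for n,uv,z in (("A",(212,149),58),("B",(216,12),58),("gauge",(348,37),14),("pin",(350,35),28)): print(n,np.round(onz(g,uv,z,o)))
for c in ((327,6),(378,13),(366,69),(320,61)): print("gc",np.round(onz(g,c,14,o)[:2],1))
for n,c in (("tl",(247,270)),("tr",(348,266)),("br",(350,375)),("bl",(257,381))): print(n,np.round(onz(g,c,35,o)[:2],1))
im=g["color"].astype(float); crop=np.zeros(im.shape[:2],bool); crop[115:185,175:245]=1
lum=im.sum(2); R_,G,B=im[...,0],im[...,1],im[...,2]
m=crop&(lum<110)&(G<R_*1.25+8)
print(m.sum())
p=onz(g,(212,149),58,o)
x,f=fit(m.astype(float),p[:2],52,58,g,o); print("best",x,f)
b=cv2.cvtColor(g["color"],cv2.COLOR_RGB2BGR); b[m]=(255,0,255)
big=cv2.resize(b[100:200,160:260],None,fx=5,fy=5,interpolation=cv2.INTER_NEAREST)
org=cv2.resize(cv2.cvtColor(g["color"],cv2.COLOR_RGB2BGR)[100:200,160:260],None,fx=5,fy=5)
for zl,zh in ((58,58.01),(0,58)):
    q=poly(x,zl,zh,g,o); cv2.polylines(org,[((q-[160,100])*5+2).astype(np.int32)],True,(0,255,255),1)
cv2.imwrite("pics/fitA.png",cv2.resize(np.hstack([big,org]),(800,400)))
E
```

```text
A [490.  37.  58.]
B [503. 182.  58.]
gauge [652. 164.  14.]
pin [652. 164.  28.]
gc [625.5 196.7]
gc [685.6 189.5]
gc [676.5 128.5]
gc [619.6 137.5]
tl [ 524.6 -136.8]
tr [ 666.9 -130.4]
br [ 682.4 -322.9]
bl [ 535. -335.]
1378
[484.35  38.17  -0.92] 154.1
[486.23  26.65   1.36] 518.8
[490.69  28.61   2.26] 184.0
[490.54  29.33   2.22] 191.0
[492.89  28.35   2.31] 210.6
[490.89  39.     4.33] 523.2
[484.12  37.39   5.39] 157.4
[484.69  37.55   5.39] 155.4
best [484.34939692  38.17270939  -0.91673495] 154.08235294117645
```

View pics/fitA.png

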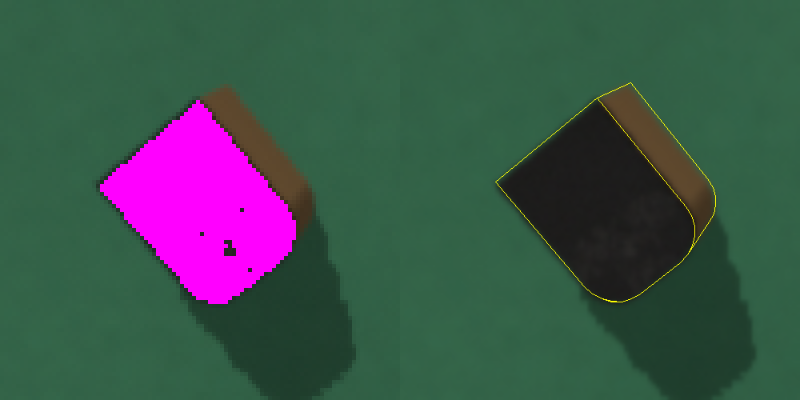

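Heel A fits to about 1 px: origin (484,38), yaw −0.917. The pin is at about (652,164). I'll pick A from above with the jaws across its flat sides.

```bash
python3 -m creep '[{"delta_pos":[-0.1,0.02,-0.1],"turn":[0,0,0.1],"jaw":75},{"delta_pos":[-0.211,0.0415,-0.2],"turn":[0,0,0.2],"jaw":75},{"delta_pos":[-0.211,0.0415,-0.3],"turn":[0,0,0.3],"jaw":75},{"delta_pos":[-0.211,0.0415,-0.4],"turn":[0,0,0.416],"jaw":75},{"delta_pos":[-0.211,0.0415,-0.5],"turn":[0,0,0.416],"jaw":75},{"delta_pos":[-0.211,0.0415,-0.55],"turn":[0,0,0.416],"jaw":75},{"delta_pos":[-0.211,0.0415,-0.6],"turn":[0,0,0.416],"jaw":75},{"delta_pos":[-0.211,0.0415,-0.6],"turn":[0,0,0.416],"jaw":75}]'; python3 - <<'E'
from h import *
st()
E
```

```text
t: 2.57
ee_pos: [479.9, 37.3, 83.9]
ee_rot: [-3.131, -0.011, 2.224]
contact_force: [-0.1, 0.6, -1.1]
gripper_width: 0.879
t2.57 p [479.9  37.3  83.9] rpy [-3.131 -0.011  2.224] q [-0.159  0.053  2.07  -0.     1.034 -0.811] F [-0.1  0.6 -1.1] w0.879
```

```bash
python3 -m creep '[{"delta_pos":[0,0,-0.05],"turn":[0,0,0],"jaw":75},{"delta_pos":[0,0,-0.1],"turn":[0,0,0],"jaw":75},{"delta_pos":[0,0,-0.14],"turn":[0,0,0],"jaw":75},{"delta_pos":[0,0,-0.178],"turn":[0,0,0],"jaw":75},{"delta_pos":[0,0,-0.178],"turn":[0,0,0],"jaw":75},{"delta_pos":[0,0,-0.178],"turn":[0,0,0],"jaw":75}]'; python3 - <<'E'
from h import *
st()
E
```

```text
t: 3.07
ee_pos: [485.7, 36.5, 20.1]
ee_rot: [-3.141, -0.001, 2.224]
contact_force: [0.3, 0.1, -0.2]
gripper_width: 0.878
t3.07 p [485.7  36.5  20.1] rpy [-3.141e+00 -1.000e-03  2.224e+00] q [-0.158  0.183  2.075 -0.     0.885 -0.811] F [ 0.3  0.1 -0.2] w0.878
```

```bash
python3 -m creep '[{"delta_pos":[0,0,0],"turn":[0,0,0],"jaw":30},{"delta_pos":[0,0,0],"turn":[0,0,0],"jaw":30},{"delta_pos":[0,0,0],"turn":[0,0,0],"jaw":30},{"delta_pos":[0,0,0],"turn":[0,0,0],"jaw":30},{"delta_pos":[0,0,0],"turn":[0,0,0],"jaw":30},{"delta_pos":[0,0,0],"turn":[0,0,0],"jaw":30},{"delta_pos":[0,0,0],"turn":[0,0,0],"jaw":30}]' 50
```

```text
t: 3.65
ee_pos: [486.9, 36.4, 21.5]
ee_rot: [3.14, 0.002, 2.224]
contact_force: [0.2, 1.0, 6.3]
gripper_width: 0.46
```

```bash
python3 -m creep '[{"delta_pos":[0,0,0.05],"turn":[0,0,0],"jaw":30},{"delta_pos":[0.02,0.02,0.13],"turn":[0,0,0],"jaw":30},{"delta_pos":[0.05,0.05,0.22],"turn":[0.08,0,0],"jaw":30},{"delta_pos":[0.1,0.1,0.3],"turn":[0.16,0,0],"jaw":30},{"delta_pos":[0.15,0.15,0.4],"turn":[0.24,0,0],"jaw":30},{"delta_pos":[0.2,0.15,0.5],"turn":[0.3,0,0],"jaw":30},{"delta_pos":[0.2,0.15,0.5],"turn":[0.3,0,0],"jaw":30}]'; python3 - <<'E'
from h import *
st()
for n in ("side","scene"):
    f=r.grab_frame(n); Rm,t=ext(f); print(n,-Rm.T@t); save(f,n+"1")
E
```

```text
t: 4.23
ee_pos: [569.6, 94.6, 225.2]
ee_rot: [2.834, -0.364, 2.28]
contact_force: [0.9, -1.3, -0.4]
gripper_width: 0.46
t4.23 p [569.6  94.6 225.2] rpy [ 2.834 -0.364  2.28 ] q [-0.236  0.087  1.8    0.468  1.385 -1.008] F [ 0.9 -1.3 -0.4] w0.460
side [218.73710048 857.18284156 770.13514505]
scene [1204.91693217 -522.75664869 1356.47137934]
```

View pics/side1.png

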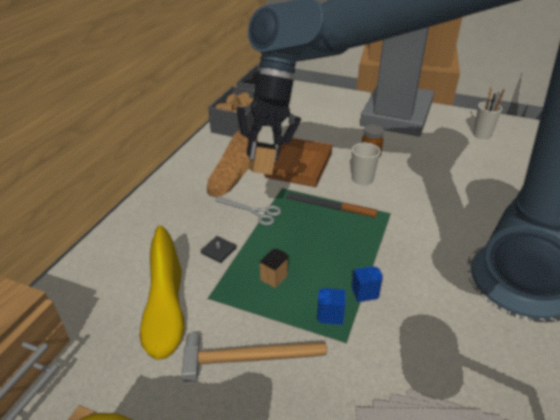

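```bash
python3 -m creep '[{"delta_pos":[0,0,0],"turn":[0.08,0,0],"jaw":30},{"delta_pos":[0,0,0],"turn":[0.16,0,0],"jaw":30},{"delta_pos":[0,0,0],"turn":[0.24,0,0],"jaw":30},{"delta_pos":[0,0,0],"turn":[0.32,0,0],"jaw":30},{"delta_pos":[0,0,0],"turn":[0.4,0,0],"jaw":30},{"delta_pos":[0,0,0],"turn":[0.48,0,0],"jaw":30},{"delta_pos":[0,0,0],"turn":[0.54,0,0],"jaw":30},{"delta_pos":[0,0,0],"turn":[0.54,0,0],"jaw":30}]'; python3 - <<'E'
from h import *
st()
f=r.grab_frame("side"); save(f,"side2"); o=r.get_obs()
u,v=proj(f,o["ee_pos"])[0].astype(int); print(u,v)
b=cv2.cvtColor(f["color"],cv2.COLOR_RGB2BGR)[max(0,v-60):v+60,u-80:u+80]; cv2.imwrite("pics/side2c.png",cv2.resize(b,None,fx=5,fy=5,interpolation=cv2.INTER_CUBIC))
E
```

```text
t: 5.0
ee_pos: [562.1, 97.7, 214.1]
ee_rot: [1.971, -0.891, 2.827]
contact_force: [-0.6, 0.5, -1.8]
gripper_width: 0.462
t5.00 p [562.1  97.7 214.1] rpy [ 1.971 -0.891  2.827] q [-0.453  0.368  1.834  1.094  1.773 -1.377] F [-0.6  0.5 -1.8] w0.462
263 166
```

View pics/side2c.png

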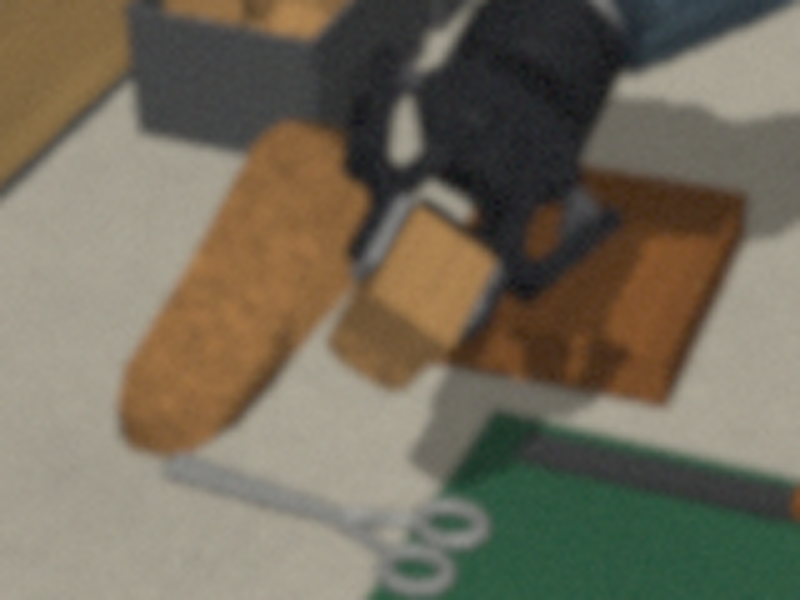

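View pics/side2.png

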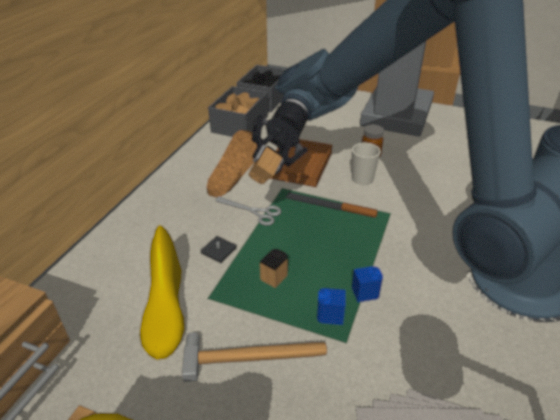

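```bash
python3 - <<'E'
from fit import *
o=r.get_obs(); f=r.grab_frame("side")
Rt=R.from_euler("xyz",o["ee_rot"]).as_matrix()
# at grasp: tool R0 yaw 2.224; heel yaw -0.917
R0=R.from_euler("xyz",[np.pi,0,2.224]).as_matrix(); Rh=R.from_euler("z",-0.917).as_matrix()
Rth=R0.T@Rh; tth=R0.T@(np.array([484.8,37.9,0])-np.array([486.4,36.5,20.3]))
print(np.round(Rth,2),tth)
H=Rt@Rth; h0=Rt@tth+o["ee_pos"]
a=np.linspace(0,2*np.pi,20)
ring=np.c_[7.5*np.cos(a),7.5*np.sin(a),0*a]; seat=np.c_[OUT,0*OUT[:,0]]; top=np.c_[OUT,0*OUT[:,0]+58]
u,v=proj(f,h0)[0].astype(int); x0,y0=u-40,v-35
b=cv2.cvtColor(f["color"],cv2.COLOR_RGB2BGR)[y0:y0+70,x0:x0+80]
b=cv2.resize(b,None,fx=5,fy=5,interpolation=cv2.INTER_CUBIC); c=b.copy()
b=np.clip(b.astype(float)*1.5,0,255).astype(np.uint8)
for P in (ring,seat,top):
    q=(proj(f,P@H.T+h0)-[x0,y0]+.5)*5; cv2.polylines(c,[q.astype(np.int32)],True,(0,255,255),1)
cv2.imwrite("pics/hole.png",np.hstack([b,c]))
E
```

```text
[[-1.  0.  0.]
 [ 0.  1.  0.]
 [ 0.  0. -1.]] [ 2.08417116 -0.41979827 20.3       ]
```

View pics/hole.png

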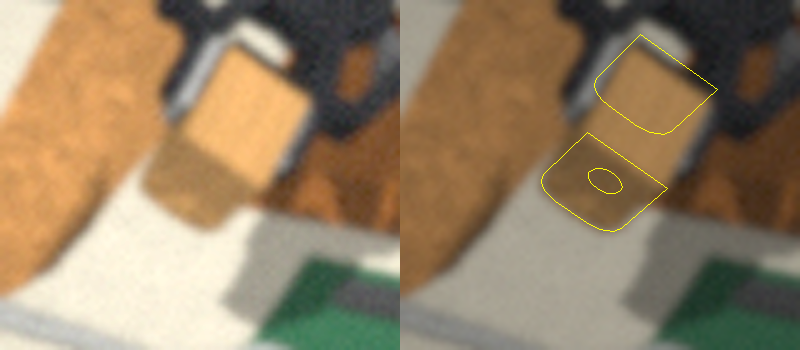

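The seat face of A (projected hole ring at its centre) shows plain wood with no dark hole, so A is the solid one. The tool also tilts toward +y without trouble. I'll put A in the tray.

```bash
python3 -m creep '[{"delta_pos":[0,-0.07,0],"turn":[-0.07,0,0],"jaw":30},{"delta_pos":[0.02,-0.14,0],"turn":[-0.14,0,0],"jaw":30},{"delta_pos":[0.04,-0.22,0],"turn":[-0.21,0,0],"jaw":30},{"delta_pos":[0.06,-0.3,0],"turn":[-0.28,0,0],"jaw":30},{"delta_pos":[0.08,-0.38,0],"turn":[-0.35,0,0],"jaw":30},{"delta_pos":[0.093,-0.46,0],"turn":[-0.42,0,0],"jaw":30},{"delta_pos":[0.093,-0.54,0],"turn":[-0.49,0,0],"jaw":30},{"delta_pos":[0.093,-0.62,0],"turn":[-0.56,0,0],"jaw":30},{"delta_pos":[0.093,-0.7,-0.05],"turn":[-0.64,0,0],"jaw":30},{"delta_pos":[0.093,-0.77,-0.1],"turn":[-0.72,0,0],"jaw":30},{"delta_pos":[0.093,-0.82,-0.15],"turn":[-0.79,0,0],"jaw":30},{"delta_pos":[0.093,-0.82,-0.2],"turn":[-0.84,0,0],"jaw":30}]'; python3 -m creep '[{"delta_pos":[0,0,0],"turn":[0,0,0],"jaw":30},{"delta_pos":[0,0,0],"turn":[0,0,0],"jaw":30}]';  python3 - <<'E'
from h import *
o=st()
for n in ("scene","wrist"):
    f=r.grab_frame(n); save(f,n+"3")
E
```

```text
t: 6.1
ee_pos: [604.1, -234.2, 142.6]
ee_rot: [-3.14, 0.012, 2.224]
contact_force: [-0.6, 0.5, -2.0]
gripper_width: 0.461
t: 6.27
ee_pos: [602.5, -229.5, 140.3]
ee_rot: [3.141, -0.002, 2.227]
contact_force: [0.1, 0.3, -0.6]
gripper_width: 0.463
t6.27 p [ 602.5 -229.5  140.3] rpy [ 3.141e+00 -2.000e-03  2.227e+00] q [-5.400e-01  3.250e-01  1.635e+00  1.000e-03  1.183e+00 -1.196e+00] F [ 0.1  0.3 -0.6] w0.463
```

View pics/wrist3.png

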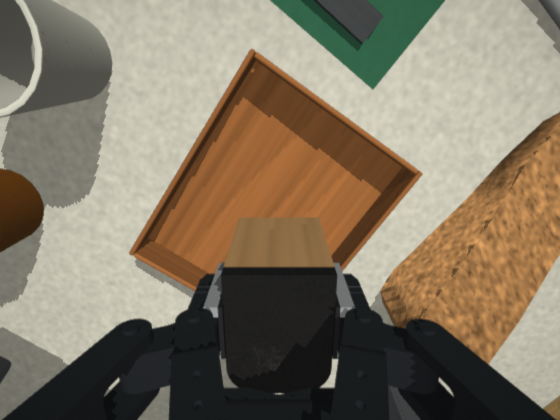

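View pics/scene3.png

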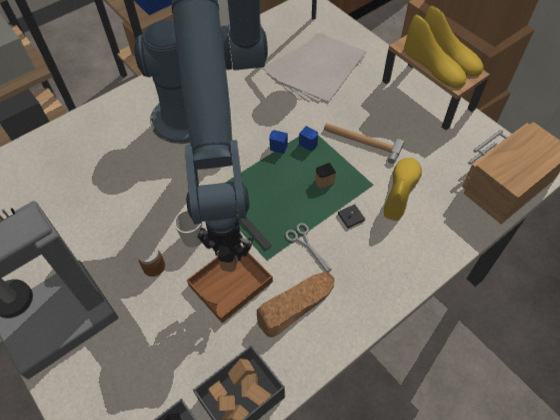

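```bash
python3 - <<'E'
from h import *
o=r.get_obs(); f=r.grab_frame("wrist")
c=[onz(f,p,35,o)[:2] for p in ((253,50),(421,173),(131,253))]
print(np.round(c,1),"centre",(c[1]+c[2])/2,np.linalg.norm(c[1]-c[0]),np.linalg.norm(c[2]-c[0]))
s=r.grab_frame("scene")
c=[onz(s,p,35)[:2] for p in ((238,244),(272,279),(229,318),(188,283))]; print(np.round(c),np.mean(c,0))
E
```

```text
[[ 524.1 -156.4]
 [ 670.3 -148. ]
 [ 534.3 -333.7]] centre [ 602.28566803 -240.82131658] 146.45109599844255 177.55663034185667
[[ 536. -161.]
 [ 681. -153.]
 [ 699. -309.]
 [ 548. -337.]] [ 616.07974526 -239.90785904]
```

```bash
python3 -m creep '[{"delta_pos":[0,-0.026,-0.08],"turn":[0,0,0],"jaw":30},{"delta_pos":[0,-0.026,-0.17],"turn":[0,0,0],"jaw":30},{"delta_pos":[0,-0.026,-0.24],"turn":[0,0,0],"jaw":30},{"delta_pos":[0,-0.026,-0.28],"turn":[0,0,0],"jaw":30},{"delta_pos":[0,-0.026,-0.285],"turn":[0,0,0],"jaw":30},{"delta_pos":[0,-0.026,-0.285],"turn":[0,0,0],"jaw":30},{"delta_pos":[0,-0.026,-0.285],"turn":[0,0,0],"jaw":64},{"delta_pos":[0,-0.026,-0.285],"turn":[0,0,0],"jaw":64},{"delta_pos":[0,-0.026,-0.285],"turn":[0,0,0],"jaw":64},{"delta_pos":[0,-0.026,-0.285],"turn":[0,0,0],"jaw":64}]'
```

```text
t: 7.3
ee_pos: [603.3, -242.1, 27.0]
ee_rot: [3.141, 0.001, 2.224]
contact_force: [0.1, -0.6, -0.3]
gripper_width: 0.749
```

```bash
python3 -m creep '[{"delta_pos":[0,0,0.06],"turn":[0,0,0],"jaw":64},{"delta_pos":[0,0,0.14],"turn":[0,0,0],"jaw":64},{"delta_pos":[0,0,0.23],"turn":[0,0,0],"jaw":64},{"delta_pos":[0,0.05,0.32],"turn":[0,0,0],"jaw":75},{"delta_pos":[0,0.12,0.39],"turn":[0,0,0],"jaw":75},{"delta_pos":[0,0.2,0.45],"turn":[0,0,0],"jaw":75},{"delta_pos":[0,0.29,0.45],"turn":[0,0,0],"jaw":75},{"delta_pos":[-0.02,0.38,0.45],"turn":[0,0,0],"jaw":75},{"delta_pos":[-0.04,0.47,0.45],"turn":[0,0,0],"jaw":75},{"delta_pos":[-0.06,0.56,0.45],"turn":[0,0,0],"jaw":75},{"delta_pos":[-0.08,0.65,0.45],"turn":[0,0,0],"jaw":75},{"delta_pos":[-0.08,0.74,0.45],"turn":[0,0,0],"jaw":75}]';python3 -m creep '[{"delta_pos":[0,0.05,0.1],"turn":[0,0,0],"jaw":75},{"delta_pos":[0,0.08,0.15],"turn":[0,0,0],"jaw":75},{"delta_pos":[0,0.08,0.15],"turn":[0,0,0],"jaw":75},{"delta_pos":[0,0.08,0.15],"turn":[0,0,0],"jaw":75}]'; python3 - <<'E'
from fit import *
o=st(); g=r.grab_frame("wrist"); save(g,"wrist4"); s=r.grab_frame("scene"); save(s,"scene4")
np.savez("w4.npz",color=g["color"],pos=o["ee_pos"],rot=o["ee_rot"],mount=g["mount"],fov=g["fov_y"],cx=g["cx"],cy=g["cy"])
u,v=proj(g,[503,182,58],o)[0].astype(int); print(u,v)
im=g["color"].astype(float); crop=np.zeros(im.shape[:2],bool); crop[max(0,v-45):v+45,max(0,u-45):u+45]=1
lum=im.sum(2); R_,G,B=im[...,0],im[...,1],im[...,2]
m=crop&(lum<110)&(G<R_*1.25+8); print(m.sum())
x,f=fit(m.astype(float),(503,182),52,58,g,o); print("best",x,f)
org=cv2.cvtColor(g["color"],cv2.COLOR_RGB2BGR); big=org.copy(); big[m]=(255,0,255)
sl=(slice(max(0,v-50),v+50),slice(max(0,u-50),u+50))
for zl,zh in ((58,58.01),(0,58)):
    q=poly(x,zl,zh,g,o); cv2.polylines(org,[q.astype(np.int32)],True,(0,255,255),1)
cv2.imwrite("pics/fitB.png",np.hstack([cv2.resize(i[sl],(400,400)) for i in (big,org)]))
print("pin tip?",np.round(proj(g,[652,164,28],o)))
E
```

```text
t: 8.3
ee_pos: [569.5, 56.0, 206.5]
ee_rot: [3.141, 0.0, 2.224]
contact_force: [0.3, -0.6, -0.2]
gripper_width: 0.88
t: 8.63
ee_pos: [571.6, 86.9, 268.4]
ee_rot: [3.138, 0.003, 2.226]
contact_force: [-0.4, -0.2, -1.6]
gripper_width: 0.877
t8.63 p [571.6  86.9 268.4] rpy [3.138e+00 3.000e-03 2.226e+00] q [-0.045  0.046  1.711 -0.     1.38  -0.7  ] F [-0.4 -0.2 -1.6] w0.877
282 51
2504
[500.06 184.84   1.33] 275.8
[499.57 185.2    1.33] 294.4
[500.47 184.86   1.37] 293.6
[499.87 183.83   1.32] 292.2
[504.49 190.4    3.11] 1027.2
[502.46 195.23   4.5 ] 228.5
[502.15 196.08   4.52] 238.0
[502.66 194.84   4.47] 214.0
best [502.65823796 194.8373009    4.47242759] 213.98039215686273
pin tip? [[379. 158.]]
```

View pics/fitB.png

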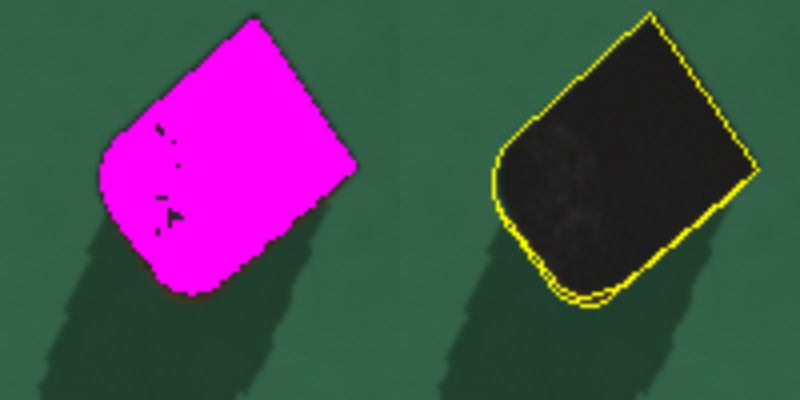

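View pics/wrist4.png

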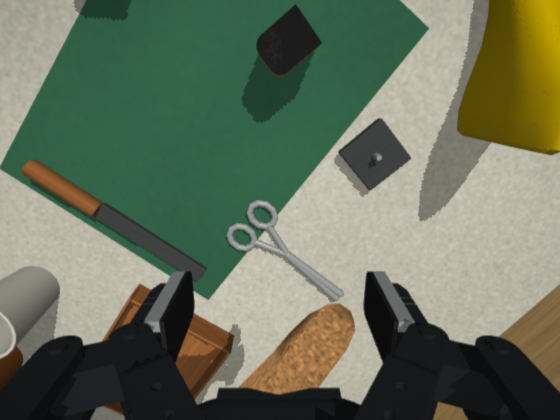

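View pics/scene4.png

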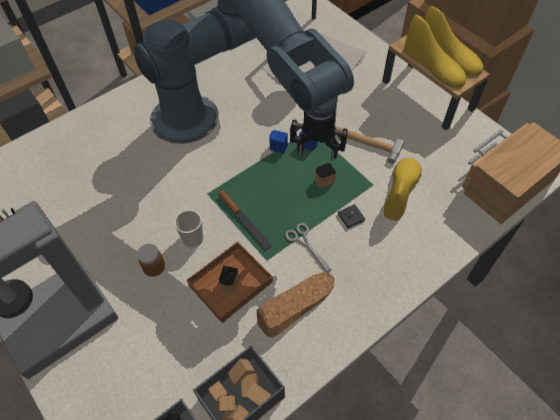

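```bash
cat > kin.py <<'E'
from h import *
from scipy.optimize import least_squares
D=[((649.4394,0.0822,230.1666),(-3.139667,-0.0002989,1.570749),(-0.1741188,0.2458293,1.5590213,-0.00004,1.3386905,-0.1740624)),
((570,20,331.2),(3.141,0,1.571),(-.164,-.008,1.653,0,1.497,-.164)),
((479.9,37.3,83.9),(-3.131,-.011,2.224),(-.159,.053,2.07,0,1.034,-.811)),
((485.7,36.5,20.1),(-3.141,-.001,2.224),(-.158,.183,2.075,0,.885,-.811)),
((569.6,94.6,225.2),(2.834,-.364,2.28),(-.236,.087,1.8,.468,1.385,-1.008)),
((562.1,97.7,214.1),(1.971,-.891,2.827),(-.453,.368,1.834,1.094,1.773,-1.377)),
((602.5,-229.5,140.3),(3.141,-.002,2.227),(-.54,.325,1.635,.001,1.183,-1.196)),
((571.6,86.9,268.4),(3.138,.003,2.226),(-.045,.046,1.711,0,1.38,-.7))]
ry=lambda a:R.from_euler("y",a).as_matrix(); rz=lambda a:R.from_euler("z",a).as_matrix()
C=ry(-np.pi)@R.from_euler("xyz",[np.pi,0,np.pi/2]).as_matrix()
# p: d, h, L1, a, L2, e(wrist lateral offset), Dt, r0
def fk(q,p):
    d,h,L1,a,L2,e,Dt,r0=p
    A=rz(q[0]); P=A@[r0,d,h]; A=A@ry(q[1]); P=P+A@[0,0,L1]; A=A@ry(q[2]); P=P+A@[a,0,L2]; A=A@rz(q[3])@ry(q[4]); P=P+A@[e,0,Dt]; A=A@rz(q[5])@C
    return P,A
def res(p):
    o=[]
    for P,E,q in D: o+=list(fk(q,p)[0]-P)
    return o+list((np.array(p)-[112,300,376,0,569,0,300,0])*.003)
S=least_squares(res,[112,300,376,0,569,0,300,0]); p=S.x
LIM=np.array([[-3.13,3.13],[-1.02,2.26],[.13,2.54],[-.95,4.09],[.21,2.88],[-2.74,2.74]])
def ik(P,Rm,q0):
    f=lambda q:np.r_[(fk(q,p)[0]-P)/100,R.from_matrix(fk(q,p)[1]@Rm.T).as_rotvec()]
    s=least_squares(f,np.clip(q0,LIM[:,0]+1e-3,LIM[:,1]-1e-3),bounds=(LIM[:,0],LIM[:,1])); return s.x,np.abs(s.fun).max()
def tool(az,el,sgn=1):  # z_t azimuth, elevation below horizontal positive el up; y_t horizontal
    z=np.array([np.cos(el)*np.cos(az),np.cos(el)*np.sin(az),np.sin(el)]); y=sgn*np.array([np.sin(az),-np.cos(az),0]); return np.c_[np.cross(y,z),y,z]
E
python3 - <<'E'
from kin import *
print(np.round(p,1),np.round(np.abs(S.fun).max(),2))
for P,E,q in D: print(np.round(fk(q,p)[0]-P,1), np.round(R.from_matrix(fk(q,p)[1]@R.from_euler("xyz",E).as_matrix().T).as_rotvec(),3))
az=-1.811+np.pi
q0=np.array(D[5][2])
for el in (-40,-30,-20):
    for s in (1,-1):
        Rm=tool(az,np.radians(el),s)
        for P in ([503,188,30],[652,164,60]):
            for g in (q0,q0+[0,0,0,0,0,2]): 
                q,e=ik(np.array(P),Rm,g); print(el,s,P,np.round(q,2),round(e,4))
E
```

```text
[1.126e+02 2.737e+02 4.194e+02 6.600e+01 5.688e+02 1.000e-01 2.541e+02
 1.000e-01] 0.3
[-0.   0.   0.1] [ 0.  0. -0.]
[-0.2 -0.1 -0.2] [ 0.     0.001 -0.   ]
[ 0.  -0.2 -0. ] [ 0.     0.    -0.001]
[-0.   0.2  0. ] [-0.  0. -0.]
[0.2 0.1 0.3] [-0.001 -0.001  0.001]
[-0.1 -0.  -0.1] [ 0.     0.001 -0.   ]
[ 0.  -0.1 -0.2] [-0.    -0.    -0.001]
[ 0.1  0.1 -0. ] [-0.  0. -0.]
-40 1 [503, 188, 30] [-0.25  0.31  2.13  1.07  1.06 -0.75] 0.0
-40 1 [503, 188, 30] [-0.25  0.31  2.13  1.07  1.06 -0.75] 0.0
-40 1 [652, 164, 60] [-0.23  0.51  1.77  1.01  1.14 -0.57] 0.0
-40 1 [652, 164, 60] [-0.23  0.51  1.77  1.01  1.14 -0.57] 0.0
-40 -1 [503, 188, 30] [ 0.05  0.14  2.13  0.38  0.66 -2.74] 0.5126
-40 -1 [503, 188, 30] [-0.25  0.31  2.13  1.07  1.06  2.39] 0.0
-40 -1 [652, 164, 60] [-0.03  0.39  1.75  0.43  0.87 -2.74] 0.4349
-40 -1 [652, 164, 60] [-0.23  0.51  1.77  1.01  1.14  2.57] 0.0
-30 1 [503, 188, 30] [-0.31  0.4   2.13  1.2   1.19 -0.9 ] 0.0
-30 1 [503, 188, 30] [-0.31  0.4   2.13  1.2   1.19 -0.9 ] 0.0
-30 1 [652, 164, 60] [-0.27  0.57  1.77  1.16  1.24 -0.7 ] 0.0
-30 1 [652, 164, 60] [-0.27  0.57  1.77  1.16  1.24 -0.7 ] 0.0
-30 -1 [503, 188, 30] [ 0.03  0.12  2.15  0.46  0.64 -2.74] 0.6047
-30 -1 [503, 188, 30] [-0.31  0.4   2.13  1.2   1.19  2.24] 0.0
-30 -1 [652, 164, 60] [-0.06  0.39  1.76  0.53  0.88 -2.74] 0.496
-30 -1 [652, 164, 60] [-0.27  0.57  1.77  1.16  1.24  2.44] 0.0
-20 1 [503, 188, 30] [-0.35  0.5   2.11  1.3   1.33 -1.03] 0.0
-20 1 [503, 188, 30] [-0.35  0.5   2.11  1.3   1.33 -1.03] 0.0
-20 1 [652, 164, 60] [-0.3   0.64  1.75  1.29  1.36 -0.81] 0.0
-20 1 [652, 164, 60] [-0.3   0.64  1.75  1.29  1.36 -0.81] 0.0
-20 -1 [503, 188, 30] [ 0.01  0.11  2.17  0.54  0.64 -2.74] 0.6862
-20 -1 [503, 188, 30] [-0.35  0.5   2.11  1.3   1.33  2.12] 0.0
-20 -1 [652, 164, 60] [-0.09  0.4   1.76  0.64  0.91 -2.74] 0.5705
-20 -1 [652, 164, 60] [-0.3   0.64  1.75  1.29  1.36  2.34] 0.0
```

```bash
python3 - <<'E'
from kin import *
az0=-1.811+np.pi
for el in (-35,-25):
  for dz in (-40,0,40,80):
    for P in ([520,60,330],[580,100,350],[560,160,400]):
        qs,e0=ik(np.array(P),tool(az0,np.radians(el)),np.array([-.3,.4,1.8,1.2,1.2,-.8]))
        best=None
        for g in ([-.3,.4,1.8,1.5,1.5,2.2],[-.3,.2,1.8,2.2,1.,1.8],[-.3,.2,1.8,2.8,.6,1.0]):
            q,e=ik(np.array(P),tool(az0+np.radians(dz),np.radians(-el),-1),np.array(g))
            if best is None or e<best[1]: best=(q,e)
        print(el,dz,P,np.round(qs,2),round(e0,3),"->",np.round(best[0],2),round(best[1],4))
E
```

```text
-35 -40 [520, 60, 330] [-0.52 -0.13  1.96  0.91  1.64 -0.38] 0.0 -> [-0.5   0.16  2.37  2.26  1.84  2.14] 0.0
-35 -40 [580, 100, 350] [-0.4  -0.02  1.83  0.94  1.56 -0.28] 0.0 -> [-0.33  0.2   2.25  2.39  1.72  2.13] 0.0
-35 -40 [560, 160, 400] [-0.3  -0.13  1.84  0.96  1.54 -0.15] 0.0 -> [-0.2   0.02  2.31  2.49  1.56  2.14] 0.0
-35 0 [520, 60, 330] [-0.52 -0.13  1.96  0.91  1.64 -0.38] 0.0 -> [-0.52  0.39  2.04  1.81  2.2   2.44] 0.0
-35 0 [580, 100, 350] [-0.4  -0.02  1.83  0.94  1.56 -0.28] 0.0 -> [-0.4   0.43  1.93  1.94  2.09  2.5 ] 0.0
-35 0 [560, 160, 400] [-0.3  -0.13  1.84  0.96  1.54 -0.15] 0.0 -> [-0.3   0.27  2.01  2.02  2.    2.55] 0.0
-35 40 [520, 60, 330] [-0.52 -0.13  1.96  0.91  1.64 -0.38] 0.0 -> [-0.39  0.61  1.7   1.59  2.57  2.69] 0.0
-35 40 [580, 100, 350] [-0.4  -0.02  1.83  0.94  1.56 -0.28] 0.0 -> [-0.3   0.66  1.56  1.71  2.49  2.74] 0.0618
-35 40 [560, 160, 400] [-0.3  -0.13  1.84  0.96  1.54 -0.15] 0.0 -> [-0.22  0.53  1.63  1.78  2.41  2.74] 0.1036
-35 80 [520, 60, 330] [-0.52 -0.13  1.96  0.91  1.64 -0.38] 0.0 -> [-0.23  0.73  1.47  1.29  2.88  2.74] 0.
[... 858 characters left out ...]
9  2.02  1.87  1.91  2.58] 0.0
-25 40 [520, 60, 330] [-0.57 -0.08  1.99  1.05  1.7  -0.45] 0.0 -> [-0.41  0.56  1.68  1.4   2.5   2.59] 0.0
-25 40 [580, 100, 350] [-0.44  0.01  1.87  1.09  1.62 -0.36] 0.0 -> [-0.32  0.62  1.54  1.57  2.44  2.73] 0.0
-25 40 [560, 160, 400] [-0.35 -0.11  1.89  1.12  1.58 -0.24] 0.0 -> [-0.24  0.5   1.61  1.64  2.37  2.74] 0.0498
-25 80 [520, 60, 330] [-0.57 -0.08  1.99  1.05  1.7  -0.45] 0.0 -> [-0.21  0.72  1.42  1.01  2.88  2.48] 0.0314
-25 80 [580, 100, 350] [-0.44  0.01  1.87  1.09  1.62 -0.36] 0.0 -> [-0.13  0.81  1.21  1.31  2.88  2.74] 0.0774
-25 80 [560, 160, 400] [-0.35 -0.11  1.89  1.12  1.58 -0.24] 0.0 -> [-0.06  0.71  1.24  1.37  2.83  2.74] 0.1627
```

```bash
python3 - <<'E'
from kin import *
d=np.load("w4.npz"); g=dict(color=d["color"],mount=d["mount"],fov_y=float(d["fov"]),cx=float(d["cx"]),cy=float(d["cy"])); o4=dict(ee_pos=d["pos"],ee_rot=d["rot"])
gc=[onz(g,c,14,o4)[:2] for c in ((381,119),(411,156),(374,190),(339,155))]; print("gauge",np.round(gc,1),np.mean(gc,0)); print("pin",onz(g,(376,157),28,o4))
o=st(); az=-1.811+np.pi; Rt=tool(az,np.radians(-30)); R0=R.from_euler("xyz",[np.pi,0,2.2243]).as_matrix()
rv=R.from_matrix(Rt@R0.T).as_rotvec(); print("turn",rv/(np.pi/2),np.degrees(np.linalg.norm(rv)), R.from_matrix(Rt).as_euler("xyz"))
z=Rt[:,2]; T=np.array([506.9,211.8,28]); A=T-90*z
print(z,A,"d1",(A-o["ee_pos"])/400,"d2",90*z/400)
for f in (0.33,.66,1):
    P=o["ee_pos"]+(A+[0,0,50]-o["ee_pos"])*f; print(np.round(ik(P,R.from_rotvec(rv*f).as_matrix()@R0,np.array([-.2,.3,1.9,.7,1.3,-.8])),2) if 0 else np.round(ik(P,R.from_rotvec(rv*f).as_matrix()@R0,np.array([-.2,.3,1.9,.7,1.3,-.8]))[0],2))
E
```

```text
gauge [[629.1 198.2]
 [684.5 189. ]
 [678.3 133.2]
 [618.3 139.5]] [652.55532627 164.99091113]
pin [648.78241999 163.2070901   28.        ]
t8.73 p [570.3  85.9 265.2] rpy [-3.140e+00 -1.000e-03  2.224e+00] q [-0.047  0.048  1.714 -0.     1.38  -0.7  ] F [ 0.1 -0.  -0.4] w0.879
turn [ 0.67296036  0.14108125 -0.51464135] 77.2971267313998 [ 3.14159265 -1.04719755  1.33059265]
[ 0.20602784  0.84116142 -0.5       ] [488.35749446 136.09547247  73.        ] d1 [-0.20478458  0.12548719 -0.48049232] d2 [ 0.04635626  0.18926132 -0.1125    ]
[-0.18  0.04  1.84  0.35  1.37 -0.65]
[-0.31  0.06  2.01  0.7   1.34 -0.67]
[-0.43  0.14  2.18  1.06  1.35 -0.75]
```

```bash
python3 -m creep '[{"delta_pos":[-0.02,0.01,-0.03],"turn":[0.056,0.0118,-0.043],"jaw":75},{"delta_pos":[-0.04,0.02,-0.06],"turn":[0.112,0.0235,-0.086],"jaw":75},{"delta_pos":[-0.06,0.03,-0.09],"turn":[0.168,0.0353,-0.129],"jaw":75},{"delta_pos":[-0.08,0.04,-0.12],"turn":[0.224,0.047,-0.172],"jaw":75},{"delta_pos":[-0.1,0.05,-0.15],"turn":[0.28,0.0588,-0.214],"jaw":75},{"delta_pos":[-0.12,0.06,-0.18],"turn":[0.336,0.0705,-0.257],"jaw":75},{"delta_pos":[-0.14,0.07,-0.21],"turn":[0.393,0.0823,-0.3],"jaw":75},{"delta_pos":[-0.16,0.08,-0.24],"turn":[0.449,0.094,-0.343],"jaw":75},{"delta_pos":[-0.18,0.1,-0.27],"turn":[0.505,0.106,-0.386],"jaw":75},{"delta_pos":[-0.19,0.11,-0.3],"turn":[0.561,0.1176,-0.429],"jaw":75},{"delta_pos":[-0.2,0.12,-0.33],"turn":[0.617,0.129,-0.472],"jaw":75},{"delta_pos":[-0.205,0.125,-0.355],"turn":[0.673,0.141,-0.515],"jaw":75}]'; python3 -m creep '[{"delta_pos":[0,0,0],"turn":[0,0,0],"jaw":75},{"delta_pos":[0,0,0],"turn":[0,0,0],"jaw":75},{"delta_pos":[0,0,0],"turn":[0,0,0],"jaw":75}]';  python3 - <<'E'
from h import *
o=st()
for n in ("side","wrist"):
    f=r.grab_frame(n); save(f,n+"5")
T=np.array([506.9,211.8,28]); A=T-90*np.array([.206,.841,-.5]); print((A-o["ee_pos"])/400,(T-o["ee_pos"])/400)
E
```

```text
t: 9.73
ee_pos: [487.5, 135.9, 122.4]
ee_rot: [-3.132, -1.051, 1.316]
contact_force: [-0.7, 0.1, -0.8]
gripper_width: 0.88
t: 9.98
ee_pos: [489.5, 135.6, 124.6]
ee_rot: [3.139, -1.046, 1.333]
contact_force: [0.6, -0.2, 0.5]
gripper_width: 0.875
t9.98 p [489.5 135.6 124.6] rpy [ 3.139 -1.046  1.333] q [-0.433  0.142  2.181  1.058  1.347 -0.747] F [ 0.6 -0.2  0.5] w0.875
[-0.00284604  0.00127938 -0.12889638] [ 0.04350396  0.19050438 -0.24139638]
```

View pics/side5.png

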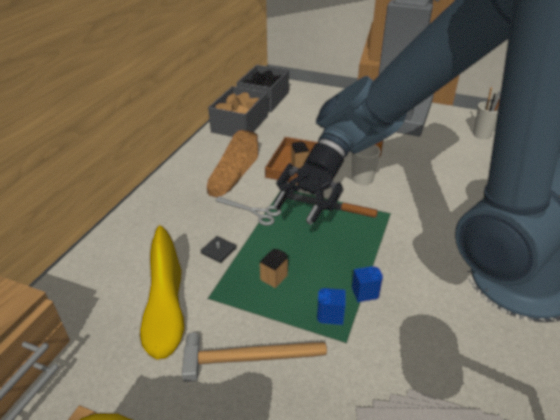

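View pics/wrist5.png

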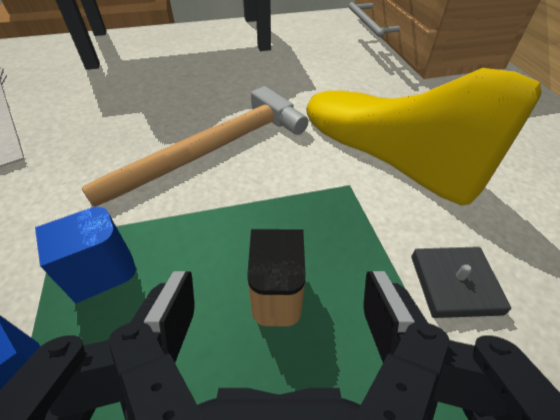

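The tilted gripper is lined up behind the second heel: heel at wrist (277,275), midway between the pads. I'll descend and advance.

```bash
python3 -m creep '[{"delta_pos":[0,0,-0.06],"turn":[0,0,0],"jaw":75},{"delta_pos":[0,0,-0.127],"turn":[0,0,0],"jaw":75},{"delta_pos":[0,0,-0.127],"turn":[0,0,0],"jaw":75},{"delta_pos":[0.01,0.04,-0.15],"turn":[0,0,0],"jaw":75},{"delta_pos":[0.02,0.08,-0.174],"turn":[0,0,0],"jaw":75},{"delta_pos":[0.03,0.12,-0.198],"turn":[0,0,0],"jaw":75},{"delta_pos":[0.037,0.15,-0.216],"turn":[0,0,0],"jaw":75},{"delta_pos":[0.042,0.175,-0.231],"turn":[0,0,0],"jaw":75},{"delta_pos":[0.045,0.19,-0.24],"turn":[0,0,0],"jaw":75},{"delta_pos":[0.045,0.19,-0.24],"turn":[0,0,0],"jaw":75},{"delta_pos":[0.045,0.19,-0.24],"turn":[0,0,0],"jaw":75}]';  python3 - <<'E'
from h import *
o=st()
for n in ("side","wrist"):
    f=r.grab_frame(n); save(f,n+"6")
E
```

```text
t: 11.0
ee_pos: [507.2, 212.3, 28.8]
ee_rot: [3.14, -1.047, 1.332]
contact_force: [-0.1, -0.5, 0.2]
gripper_width: 0.878
t11.00 p [507.2 212.3  28.8] rpy [ 3.14  -1.047  1.332] q [-0.254  0.408  2.119  1.24   1.157 -0.891] F [-0.1 -0.5  0.2] w0.878
```

View pics/wrist6.png

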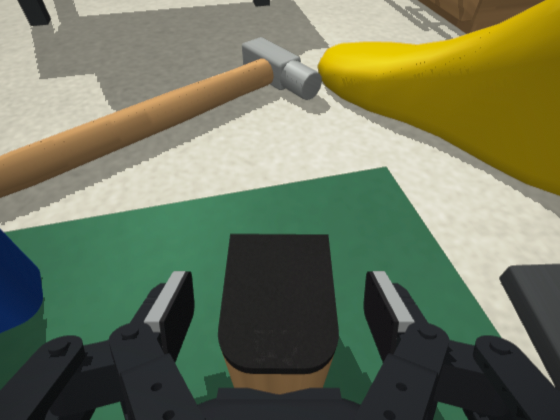

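```bash
python3 -m creep '[{"delta_pos":[0,0,0],"turn":[0,0,0],"jaw":30},{"delta_pos":[0,0,0],"turn":[0,0,0],"jaw":30},{"delta_pos":[0,0,0],"turn":[0,0,0],"jaw":30},{"delta_pos":[0,0,0],"turn":[0,0,0],"jaw":30},{"delta_pos":[0,0,0],"turn":[0,0,0],"jaw":30},{"delta_pos":[0,0,0],"turn":[0,0,0],"jaw":30},{"delta_pos":[0,0,0],"turn":[0,0,0],"jaw":30}]' 60; python3 - <<'E'
from fit import *
o=st(); g=r.grab_frame("wrist"); save(g,"wrist7")
im=g["color"].astype(float); crop=np.zeros(im.shape[:2],bool); crop[225:385,190:370]=1
lum=im.sum(2); R_,G,B=im[...,0],im[...,1],im[...,2]
m=crop&(lum<110)&(G<R_*1.25+8)
q=poly((502.7,194.8,-1.811),58,58.01,g,o); print(np.round(q[:3]))
b=cv2.cvtColor(g["color"],cv2.COLOR_RGB2BGR); cv2.polylines(b,[q.astype(np.int32)],True,(0,255,255),1); cv2.imwrite("pics/wrist7o.png",b)
E
```

```text
t: 11.68
ee_pos: [507.1, 212.1, 28.4]
ee_rot: [3.141, -1.048, 1.33]
contact_force: [-1.5, -2.7, 3.1]
gripper_width: 0.466
t11.68 p [507.1 212.1  28.4] rpy [ 3.141 -1.048  1.33 ] q [-0.254  0.409  2.119  1.241  1.157 -0.891] F [-1.5 -2.7  3.1] w0.466
[[341. 332.]
 [341. 341.]
 [339. 351.]]
```

View pics/wrist7o.png

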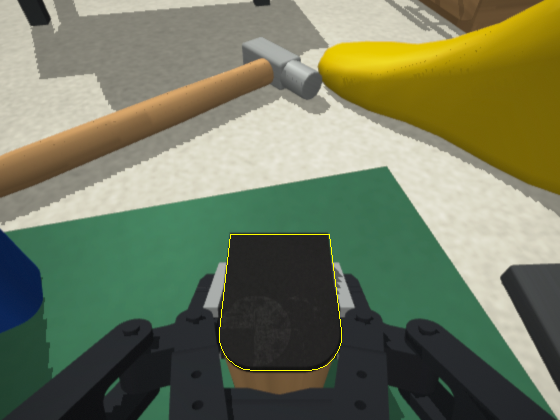

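```bash
python3 -m creep '[{"delta_pos":[0,0,0.06],"turn":[0,0,0],"jaw":30},{"delta_pos":[0.02,0,0.12],"turn":[0,0,0],"jaw":30},{"delta_pos":[0.08,-0.02,0.16],"turn":[0,0,0],"jaw":30},{"delta_pos":[0.16,-0.04,0.16],"turn":[0,0,0],"jaw":30},{"delta_pos":[0.24,-0.06,0.16],"turn":[0,0,0],"jaw":30},{"delta_pos":[0.32,-0.076,0.16],"turn":[0,0,0],"jaw":30},{"delta_pos":[0.374,-0.076,0.16],"turn":[0,0,0],"jaw":30},{"delta_pos":[0.374,-0.076,0.16],"turn":[0,0,0],"jaw":30},{"delta_pos":[0.374,-0.076,0.16],"turn":[0,0,0],"jaw":30}]'; python3 - <<'E'
from h import *
o=st(); T=np.array([656.7,181.7,42.4]); print((T-o["ee_pos"])/400)
f=r.grab_frame("side"); save(f,"side8"); s=r.grab_frame("scene"); save(s,"scene8")
a=[]
for c,x0,y0 in ((f,150,170),(s,300,140)):
    a.append(cv2.resize(cv2.cvtColor(c["color"],cv2.COLOR_RGB2BGR)[y0:y0+120,x0:x0+120],(400,400),interpolation=cv2.INTER_CUBIC))
cv2.imwrite("pics/g8.png",np.hstack(a))
E
```

```text
t: 12.48
ee_pos: [656.5, 181.8, 91.3]
ee_rot: [-3.14, -1.046, 1.329]
contact_force: [-0.3, -0.0, -1.2]
gripper_width: 0.462
t12.48 p [656.5 181.8  91.3] rpy [-3.14  -1.046  1.329] q [-0.24   0.513  1.767  1.157  1.239 -0.638] F [-0.3 -0.  -1.2] w0.462
[ 0.00053842 -0.0003186  -0.12220009]
```

View pics/g8.png

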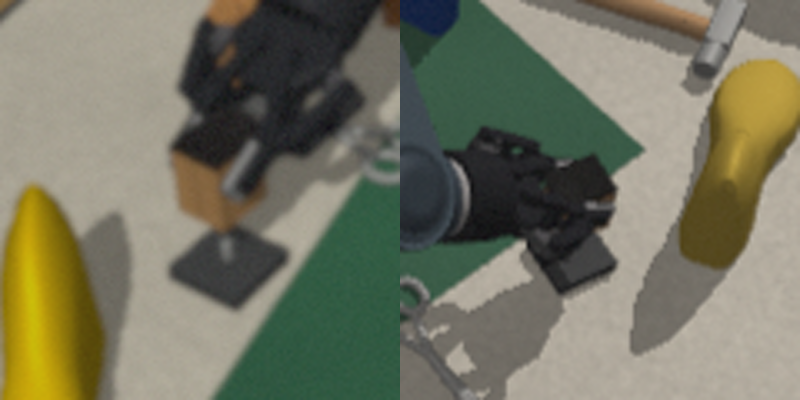

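```bash
python3 -m creep '[{"delta_pos":[0,0,-0.04],"turn":[0,0,0],"jaw":30},{"delta_pos":[0,0,-0.07],"turn":[0,0,0],"jaw":30},{"delta_pos":[0,0,-0.085],"turn":[0,0,0],"jaw":30},{"delta_pos":[0,0,-0.095],"turn":[0,0,0],"jaw":30},{"delta_pos":[0,0,-0.102],"turn":[0,0,0],"jaw":30},{"delta_pos":[0,0,-0.102],"turn":[0,0,0],"jaw":30},{"delta_pos":[0,0,-0.102],"turn":[0,0,0],"jaw":30}]'
```

```text
t: 13.17
ee_pos: [656.5, 181.8, 51.5]
ee_rot: [3.141, -1.047, 1.33]
contact_force: [0.5, -0.3, 0.2]
gripper_width: 0.464
```

No force with the seat 5 mm below the pin's tip, so the pin is in the hole. I'll go the rest of the way down.

```bash
python3 -m creep '[{"delta_pos":[0,0,-0.01],"turn":[0,0,0],"jaw":30},{"delta_pos":[0,0,-0.016],"turn":[0,0,0],"jaw":30},{"delta_pos":[0,0,-0.02],"turn":[0,0,0],"jaw":30},{"delta_pos":[0,0,-0.022],"turn":[0,0,0],"jaw":30},{"delta_pos":[0,0,-0.022],"turn":[0,0,0],"jaw":30},{"delta_pos":[0,0,-0.022],"turn":[0,0,0],"jaw":30}]'; python3 -m creep '[{"delta_pos":[0,0,-0.003],"turn":[0,0,0],"jaw":30},{"delta_pos":[0,0,-0.003],"turn":[0,0,0],"jaw":30},{"delta_pos":[0,0,-0.003],"turn":[0,0,0],"jaw":30}]'
```

```text
t: 13.67
ee_pos: [656.5, 181.8, 42.5]
ee_rot: [-3.141, -1.047, 1.33]
contact_force: [-0.6, 0.5, -0.7]
gripper_width: 0.457
t: 13.92
ee_pos: [656.8, 181.9, 42.4]
ee_rot: [3.141, -1.049, 1.332]
contact_force: [-2.1, -0.3, 6.1]
gripper_width: 0.461
```

```bash
python3 -m creep '[{"delta_pos":[0,0,-0.002],"turn":[0,0,0],"jaw":30},{"delta_pos":[0,0,-0.002],"turn":[0,0,0],"jaw":30},{"delta_pos":[0,0,-0.002],"turn":[0,0,0],"jaw":30},{"delta_pos":[0,0,-0.002],"turn":[0,0,0],"jaw":30},{"delta_pos":[0,0,-0.002],"turn":[0,0,0],"jaw":30},{"delta_pos":[0,0,-0.002],"turn":[0,0,0],"jaw":30}]'; python3 - <<'E'
from h import *
f=r.grab_frame("side"); b=cv2.cvtColor(f["color"],cv2.COLOR_RGB2BGR)[180:300,140:300]; cv2.imwrite("pics/g9.png",cv2.resize(b,None,fx=5,fy=5,interpolation=cv2.INTER_CUBIC))
E
```

```text
t: 14.42
ee_pos: [657.0, 182.0, 42.5]
ee_rot: [3.14, -1.05, 1.333]
contact_force: [-2.6, -0.9, 8.7]
gripper_width: 0.463
```

View pics/g9.png

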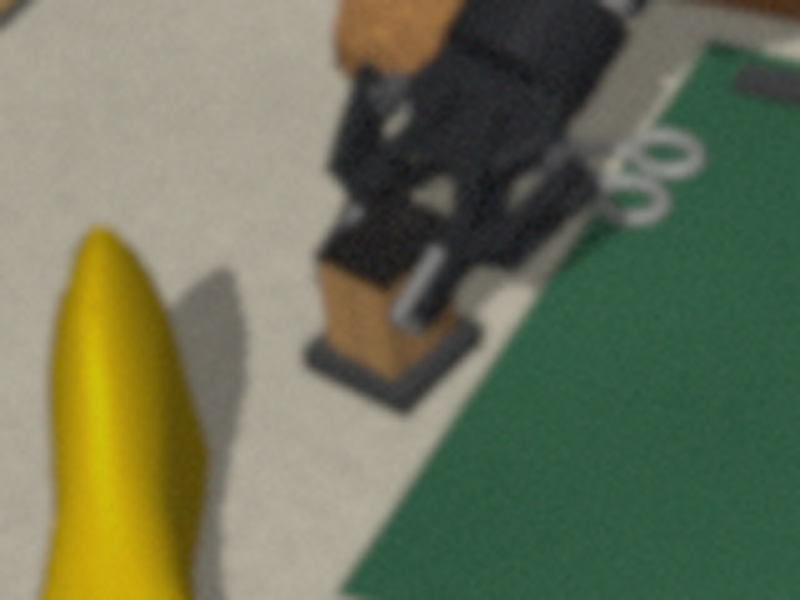

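```bash
python3 - <<'E'
from kin import *
az=-1.811+np.pi
# lift then flip path: roll about tool z by phi while elevation -30->+30, az shift -25
q=np.array([-.24,.51,1.77,1.16,1.24,-.64]); P=np.array([580,110,370.])
R0=tool(az,np.radians(-30)); R1=tool(az-np.radians(20),np.radians(30),-1)
M=None
# intermediate: el 0, rolled -90/+90
for sg in (1,-1):
  q=np.array([-.4,.0,1.85,1.0,1.6,-.3])
  print("sg",sg)
  for i in range(0,28):
    s=i/27
    Rm=tool(az-np.radians(20)*s,np.radians(-30+60*s))@R.from_euler("z",sg*np.pi*s).as_matrix()
    q,e=ik(P,Rm,q)
    if i%9==0 or e>.01: print(i,np.round(q,2),round(e,4))
  print(np.abs(Rm-R1).max())
E
```

```text
sg 1
0 [-0.41 -0.03  1.83  1.02  1.59 -0.28] 0.0
9 [-0.47 -0.01  1.98  1.37  1.61  0.64] 0.0
18 [-0.47  0.06  2.09  1.72  1.67  1.52] 0.0
27 [-0.4   0.2   2.13  2.08  1.8   2.39] 0.0
1.1102230246251565e-16
sg -1
0 [-0.41 -0.03  1.83  1.02  1.59 -0.28] 0.0
9 [-0.47 -0.01  1.98  1.37  1.61 -1.45] 0.0
18 [-0.47  0.06  2.09  1.72  1.67 -2.67] 0.0
19 [-0.47  0.06  2.1   1.74  1.66 -2.74] 0.054
20 [-0.48  0.04  2.11  1.74  1.64 -2.74] 0.1716
21 [-0.48  0.01  2.12  1.73  1.61 -2.74] 0.2889
22 [-0.48 -0.03  2.14  1.73  1.56 -2.74] 0.4056
23 [-0.48 -0.07  2.16  1.72  1.51 -2.74] 0.521
24 [-0.48 -0.13  2.18  1.7   1.45 -2.74] 0.6343
25 [-0.47 -0.19  2.21  1.68  1.36 -2.74] 0.7438
26 [-0.46 -0.27  2.24  1.65  1.27 -2.74] 0.8476
27 [-0.44 -0.35  2.26  1.61  1.15 -2.74] 0.9428
1.1102230246251565e-16
```

The heel sits flat on the gauge, its seat flush with the block top, and the contact force is 6–9 N. I'll lift it off and move to a clear spot.

```bash
python3 -m creep '[{"delta_pos":[0,0,0.04],"turn":[0,0,0],"jaw":30},{"delta_pos":[0,0,0.1],"turn":[0,0,0],"jaw":30},{"delta_pos":[0,0,0.17],"turn":[0,0,0],"jaw":30},{"delta_pos":[0,0,0.25],"turn":[0,0,0],"jaw":30},{"delta_pos":[-0.02,-0.02,0.33],"turn":[0,0,0],"jaw":30},{"delta_pos":[-0.05,-0.05,0.41],"turn":[0,0,0],"jaw":30},{"delta_pos":[-0.08,-0.08,0.48],"turn":[0,0,0],"jaw":30},{"delta_pos":[-0.11,-0.11,0.55],"turn":[0,0,0],"jaw":30},{"delta_pos":[-0.14,-0.14,0.63],"turn":[0,0,0],"jaw":30},{"delta_pos":[-0.17,-0.16,0.71],"turn":[0,0,0],"jaw":30},{"delta_pos":[-0.19,-0.18,0.78],"turn":[0,0,0],"jaw":30},{"delta_pos":[-0.19,-0.18,0.82],"turn":[0,0,0],"jaw":30}]' 70; python3 -m creep '[{"delta_pos":[0,0,0],"turn":[0,0,0],"jaw":30},{"delta_pos":[0,0,0],"turn":[0,0,0],"jaw":30},{"delta_pos":[0,0,0],"turn":[0,0,0],"jaw":30}]'; python3 - <<'E'
from kin import *
o=st(); az=-1.811+np.pi
def Rs(s): return tool(az-np.radians(20)*s,np.radians(-30+60*s))@R.from_euler("z",np.pi*s).as_matrix()
B=[0,1/3,2/3,1]
for a,b in zip(B,B[1:]):
    full=R.from_matrix(Rs(b)@Rs(a).T).as_rotvec(); print("total deg",np.degrees(np.linalg.norm(full)),np.round(full/(np.pi/2),3))
    for k in range(1,11):
        pass
q=np.array(o["joint_pos"])
# piecewise const-axis legs
Rc=Rs(0); P=np.array([580,110,368.])
for a,b in zip(B,B[1:]):
    v=R.from_matrix(Rs(b)@Rs(a).T).as_rotvec()
    for k in range(1,11):
        q,e=ik(P,R.from_rotvec(v*k/10).as_matrix()@Rs(a),q)
        if k%5==0: print(np.round(q,2),round(e,4))
E
```

```text
t: 15.47
ee_pos: [580.3, 108.6, 372.1]
ee_rot: [3.132, -1.046, 1.337]
contact_force: [0.9, -0.5, -1.3]
gripper_width: 0.457
t: 15.72
ee_pos: [579.9, 110.1, 366.4]
ee_rot: [-3.135, -1.047, 1.325]
contact_force: [-0.8, -0.6, -0.9]
gripper_width: 0.462
t15.72 p [579.9 110.1 366.4] rpy [-3.135 -1.047  1.325] q [-0.405 -0.025  1.836  1.024  1.591 -0.287] F [-0.8 -0.6 -0.9] w0.462
total deg 65.4060491747366 [ 0.379  0.545 -0.296]
total deg 63.26586569363134 [ 0.455  0.532 -0.066]
total deg 61.058721213864004 [0.491 0.439 0.162]
[-0.44  0.01  1.88  1.19  1.64  0.17] 0.0
[-0.47 -0.01  1.98  1.37  1.61  0.64] 0.0
[-0.48  0.06  2.01  1.53  1.68  1.07] 0.0
[-0.47  0.07  2.09  1.72  1.67  1.52] 0.0
[-0.45  0.16  2.09  1.88  1.77  1.94] 0.0
[-0.4   0.21  2.13  2.08  1.81  2.38] 0.0
```

```bash
python3 -m creep '[{"delta_pos":[0,0,0],"turn":[0.03,0.045,-0.025],"jaw":30},{"delta_pos":[0,0,0],"turn":[0.063,0.091,-0.049],"jaw":30},{"delta_pos":[0,0,0],"turn":[0.095,0.136,-0.074],"jaw":30},{"delta_pos":[0,0,0],"turn":[0.126,0.182,-0.099],"jaw":30},{"delta_pos":[0,0,0],"turn":[0.158,0.227,-0.123],"jaw":30},{"delta_pos":[0,0,0],"turn":[0.19,0.273,-0.148],"jaw":30},{"delta_pos":[0,0,0],"turn":[0.221,0.318,-0.173],"jaw":30},{"delta_pos":[0,0,0],"turn":[0.253,0.363,-0.197],"jaw":30},{"delta_pos":[0,0,0],"turn":[0.284,0.409,-0.222],"jaw":30},{"delta_pos":[0,0,0],"turn":[0.316,0.454,-0.247],"jaw":30},{"delta_pos":[0,0,0],"turn":[0.347,0.5,-0.271],"jaw":30},{"delta_pos":[0,0,0],"turn":[0.379,0.545,-0.296],"jaw":30}]'; python3 -m creep '[{"delta_pos":[0,0,0],"turn":[0.038,0.044,-0.006],"jaw":30},{"delta_pos":[0,0,0],"turn":[0.076,0.089,-0.011],"jaw":30},{"delta_pos":[0,0,0],"turn":[0.114,0.133,-0.017],"jaw":30},{"delta_pos":[0,0,0],"turn":[0.152,0.177,-0.022],"jaw":30},{"delta_pos":[0,0,0],"turn":[0.19,0.222,-0.028],"jaw":30},{"delta_pos":[0,0,0],"turn":[0.228,0.266,-0.033],"jaw":30},{"delta_pos":[0,0,0],"turn":[0.265,0.31,-0.039],"jaw":30},{"delta_pos":[0,0,0],"turn":[0.303,0.355,-0.044],"jaw":30},{"delta_pos":[0,0,0],"turn":[0.341,0.399,-0.05],"jaw":30},{"delta_pos":[0,0,0],"turn":[0.379,0.443,-0.055],"jaw":30},{"delta_pos":[0,0,0],"turn":[0.417,0.488,-0.061],"jaw":30},{"delta_pos":[0,0,0],"turn":[0.455,0.532,-0.066],"jaw":30}]'; python3 - <<'E'
from kin import *
o=st(); f=r.grab_frame("side"); save(f,"side10")
E
```

```text
t: 16.72
ee_pos: [580.1, 110.2, 365.8]
ee_rot: [-1.77, -0.505, -0.259]
contact_force: [-0.3, 0.4, -0.9]
gripper_width: 0.459
t: 17.72
ee_pos: [580.1, 110.3, 365.9]
ee_rot: [-1.367, 0.525, -0.371]
contact_force: [-0.3, 0.5, -0.4]
gripper_width: 0.459
t17.72 p [580.1 110.3 365.9] rpy [-1.367  0.525 -0.371] q [-0.474  0.07   2.089  1.718  1.668  1.523] F [-0.3  0.5 -0.4] w0.459
```

View pics/side10.png

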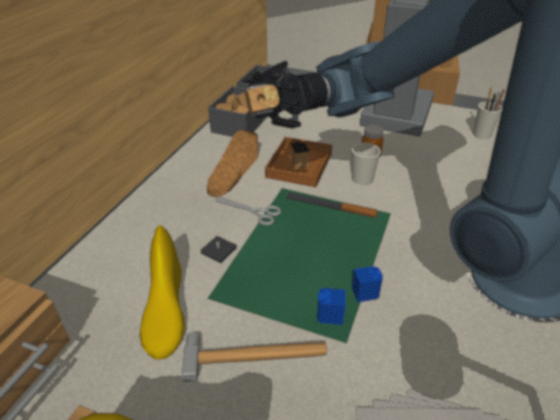

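The hole now shows as a dark spot near side (265,98), with the solid heel in the tray at (300,152). One more leg finishes the flip.

```bash
python3 -m creep '[{"delta_pos":[0,0,0],"turn":[0.041,0.037,0.0135],"jaw":30},{"delta_pos":[0,0,0],"turn":[0.082,0.073,0.027],"jaw":30},{"delta_pos":[0,0,0],"turn":[0.123,0.11,0.04],"jaw":30},{"delta_pos":[0,0,0],"turn":[0.164,0.146,0.054],"jaw":30},{"delta_pos":[0,0,0],"turn":[0.205,0.183,0.068],"jaw":30},{"delta_pos":[0,0,0],"turn":[0.246,0.22,0.081],"jaw":30},{"delta_pos":[0,0,0],"turn":[0.286,0.256,0.095],"jaw":30},{"delta_pos":[0,0,0],"turn":[0.327,0.293,0.108],"jaw":30},{"delta_pos":[0,0,0],"turn":[0.368,0.329,0.122],"jaw":30},{"delta_pos":[0,0,0],"turn":[0.409,0.366,0.135],"jaw":30},{"delta_pos":[0,0,0],"turn":[0.45,0.403,0.149],"jaw":30},{"delta_pos":[0,0,0],"turn":[0.491,0.439,0.162],"jaw":30}]'; python3 -m creep '[{"delta_pos":[0,0,0],"turn":[0,0,0],"jaw":30},{"delta_pos":[0,0,0],"turn":[0,0,0],"jaw":30},{"delta_pos":[0,0,0],"turn":[0,0,0],"jaw":30},{"delta_pos":[0,0,0],"turn":[0,0,0],"jaw":30},{"delta_pos":[0,0,0],"turn":[0,0,0],"jaw":30},{"delta_pos":[0,0,0],"turn":[0,0,0],"jaw":30}]'; python3 - <<'E'
from fit import *
o=st(); f=r.grab_frame("side"); save(f,"side11"); s=r.grab_frame("scene"); save(s,"scene11")
az=-1.811+np.pi
z=np.array([.206,.841,-.5]); y=np.array([.971,-.238,0]); R0=np.c_[np.cross(y,z),y,z]
Rt=R.from_euler("xyz",o["ee_rot"]).as_matrix(); H=Rt@R0.T@R.from_euler("z",-1.811).as_matrix(); h0=o["ee_pos"]+Rt@R0.T@np.array([-4.4,-17.3,-28.4])
print("heel z axis",np.round(H[:,2],3),"mouth",np.round(h0))
a=np.linspace(0,2*np.pi,20); ring=np.c_[7.5*np.cos(a),7.5*np.sin(a),0*a]; seat=np.c_[OUT,0*OUT[:,0]]; top=np.c_[OUT,0*OUT[:,0]+58]
A=[]
for c in (f,s):
    u,v=proj(c,h0)[0].astype(int); x0,y0=max(0,u-40),max(0,v-40)
    b=cv2.resize(cv2.cvtColor(c["color"],cv2.COLOR_RGB2BGR)[y0:y0+80,x0:x0+80],(400,400),interpolation=cv2.INTER_CUBIC)
    for P in (seat,top):
        q=(proj(c,P@H.T+h0)-[x0,y0]+.5)*5; cv2.polylines(b,[q.astype(np.int32)],True,(0,255,255),1)
    A.append(b)
cv2.imwrite("pics/final.png",np.hstack(A))
E
```

```text
t: 18.77
ee_pos: [580.4, 110.2, 366.6]
ee_rot: [0.013, 1.046, 0.994]
contact_force: [0.4, 0.2, -1.1]
gripper_width: 0.463
t: 19.27
ee_pos: [580.5, 109.6, 368.7]
ee_rot: [-0.001, 1.046, 0.98]
contact_force: [-0.9, 0.2, -1.0]
gripper_width: 0.46
t19.27 p [580.5 109.6 368.7] rpy [-1.000e-03  1.046e+00  9.800e-01] q [-0.403  0.209  2.13   2.077  1.806  2.384] F [-0.9  0.2 -1. ] w0.460
heel z axis [ 0.001  0.001 -1.   ] mouth [571.  95. 397.]
```

View pics/final.png

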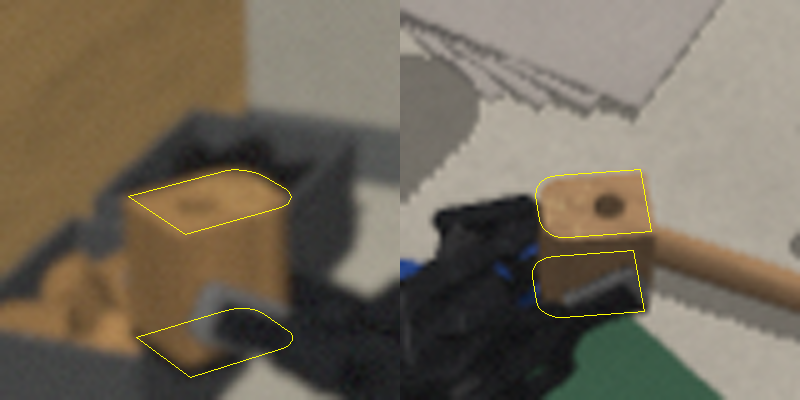

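View pics/scene11.png

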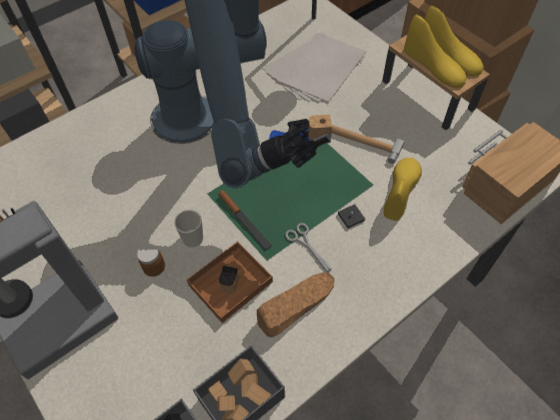

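View pics/side11.png

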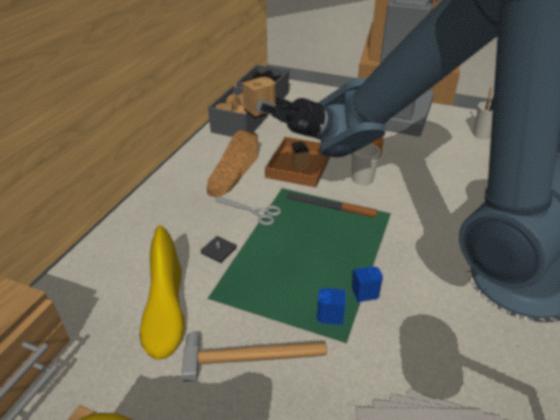

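The heel is upside down in the gripper with its hole facing up: scene (320,122), mouth at about z 397 mm. The solid heel stands in the tray at scene (229,276), and the bystanders haven't moved. Handing in.

```bash
python3 - <<'E'
from h import *
o=st(); print(np.abs(o["qvel"]).max()); print(r.sign_off())
E
```

```text
t19.37 p [580.5 109.7 368.7] rpy [0.    1.045 0.981] q [-0.403  0.209  2.13   2.078  1.806  2.384] F [ 0.1  0.1 -0.7] w0.462
0.002785524637884563
the job is handed in; nothing more can be done
None
```

I handed the job in at 19.4 s of the 64 s allowed; `sign_off` gives no verdict, so what follows rests on my own checks.

- **Solid heel:** I picked this one up first, tilted it toward the side camera and saw no hole in its seat. I put it in the tray and let go. The last pictures show it standing upright there, near scene pixel (229,276).
- **Drilled heel on the gauge:** I gripped it from the side with the tool tilted and lowered it over the pin. There was no force as it passed the pin's tip, then 6–9 N of contact exactly when the seat should be on the block's top face, 14 mm above the bench. I held it there for over 0.5 s, and the picture showed it flush with the gauge.
- **Final hold:** The heel is upside down in the gripper with its hole visible from above. The hole mouth is about 397 mm above the bench and the computed tilt is about 0.1 degrees. The arm was still, with the jaws stopped on the heel at about 39 mm opening and a 70 N grip set.
- **Other things on the bench:** None of the bystanders looked moved in the last pictures, judged by eye rather than measured.

No final check failed. The position estimates for the tray and pin from different views differed by up to about 14 mm and 4 mm. I used the closer wrist-camera views, and the fit on the pin confirmed the pin position.

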